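# Clamp a primed panel in the painting jig

### The job

Load the white primed panel into the painting jig: hold the red press bar down with one fingertip so that the spring clamp stands open, and keep it down while the other fingertip pushes the panel along its lane and under the clamp, fully home against the end stop. Then let the bar up so that the clamp closes on the panel, and move clear. Only press and push, do not lift the panel, and leave the jars, brush and other loose things where they are.

Things in the scene. Friction and masses are not known exactly. Their poses are not given: they have to be found in the camera images.
- jig: Fixed wooden jig, 215 x 136 mm. Origin: on the table surface, under the lane's centre line. x = push direction (roughly away from the robot), y from the lane towards the red press bar, z up. The lane's bed is 12 mm above the table, x = -135 to 70 mm. Rails 8 mm high, 6 mm thick, with inner faces at y = -31.5 and 31.5, run from x = -102 to 70.
- lane_end (a point): Point on the bed at the foot of the aluminium end stop, on the lane's centre line: jig x = 70 mm, y = 0. The stop stands 18 mm above the bed; the panel is home when its far edge touches it.
- hinge (a point): Point on the clamp's fixed hinge axis, which runs along jig x at jig y = 44 mm, 28 mm above the table, between two posts 34 mm high at jig x = -128 and 75 mm.
- clip (a joint): Angle of the spring clamp, a rocker on the hinge (rad): 0 shut and empty, grows as the red bar is pressed, 0.5 bar fully down on its stop, about 0.31 when the foot rests on the panel. The panel passes under the foot above about 0.36. Full press at the point 'bar' takes about 8 N; it springs back when let go.
- bar (a point): Point in mid-length on top of the red press bar (moves with it), the plate to press: 135 mm long (jig x = -125 to 10), 38 mm wide, 4 mm thick. Fully down it is level, jig y = 52 to 90 mm, its top 15 mm above the table; at rest it slopes up away from the lane, its top about 30 mm high at this point. A finger may press it anywhere and slide along it while pressing.
- foot (a point): Middle of the clamp's foot (moves with it): a black rubber bar 8 mm thick, 28 mm long, at jig x = 38 to 66 mm, about y = 16 mm, on a steel arm. With the bar up it reaches down almost to the bed and blocks the lane.
- panel: White primed panel, loose, 80 mm (its x, along the lane) x 60 mm (its y) x 10 mm thick, about 45 g. Origin: centre of its underside. It starts flat on the bed between the rails, short of the foot, its x along the jig's x. Home, its origin is at jig x = 30 mm and its near edge at -10 mm.
- jar_green: Bystander: small paint jar with a green cap, loose, 36 mm across, 42 mm high, right of the jig; origin under its centre. Leave it alone.
- jar_orange: Bystander: small paint jar with an orange cap, loose, 36 mm across, 42 mm high, right of the jig; origin under its centre. Leave it alone.
- block: Bystander: cork sanding block, loose, 70 x 35 x 25 mm, left of the jig; origin under its centre. Leave it alone.
- brush: Bystander: paint brush, loose, 190 mm long, lying left of the jig; origin under its centre. Leave it alone.
- mug: Bystander: green mug, loose, 76 mm across, 85 mm high, beyond the jig; origin under its centre. Leave it alone.
- tape: Bystander: yellow tape roll, loose, 90 mm across, 24 mm high, beyond the jig; origin under its centre. Leave it alone.
- bottle: Bystander: clear water bottle, loose, 64 mm across, 200 mm high, far left; origin under its centre. Leave it alone.
Things that resemble listed ones, but are neither listed nor needed, are in the scene too. Several things have the shape of the panel; the one meant has the colours described above.

How it is judged:
On the way, in this order (a step that is already met when the one before it is completed fails the run):
1. a finger holds the press bar down and the clamp open, with the panel still short of the clamp (value of joint clip above 0.33 rad and contact force between the fingers and clip above 0.5 N and x of panel in the frame of jig below 0 m), for 0.2 s.
2. the panel is home against the end stop while a finger still holds the bar down (value of joint clip above 0.33 rad and contact force between the fingers and clip above 0.5 N and x of panel in the frame of jig between 0.026 and 0.034 m and y of panel in the frame of jig between -0.005 and 0.005 m and angle between the x axis of panel and the x axis of jig, either way round below 0.1 rad), for 0.1 s.
At the end, for the whole second after the job is handed in: The panel lies flat and still on the bed, its far edge within 4 mm of the end stop and within 0.1 rad of square, and the released clamp rests on it (joint 0.25 to 0.36, pressing with more than 1 N) (x of panel in the frame of jig between 0.026 and 0.034 m and y of panel in the frame of jig between -0.005 and 0.005 m and angle between the x axis of panel and the x axis of jig, either way round below 0.1 rad and value of joint clip between 0.25 and 0.36 rad and contact force between clip and panel above 1 N and angle between panel's own z axis and vertical below 0.06 rad and z of panel in the frame of jig below 0.015 m and linear speed of panel below 0.01 m/s); the robot touches nothing.
It fails at once if the panel is lifted or tipped off the bed (z of panel in the frame of jig above 0.02 m or angle between panel's own z axis and vertical above 0.2 rad).
It fails at once if a jar, the block, brush, mug, tape or bottle is moved more than 20 mm (distance of any of jar_green, jar_orange, block, brush, mug, tape, bottle from where it was at the start of the episode above 0.02 m).
It also fails if it takes over 45 s, if anything falls off the work surface, if the arm or the gripper's body presses on something with over 40 N, if the wrist force passes 120 N, or if a joint passes its speed limit or range.

### The arm

A 6-joint arm with a two-finger parallel gripper is mounted at the origin on the work surface. World frame = base frame: x ahead of the robot, y to its left, z up, the work surface at z = 0. Lengths are in m, angles in rad, forces in N, time in s.
With the tool pointing down it reaches from about 0.375 to 0.975 m from the base axis. Payload 3.8 kg.
Tool frame: the origin (TCP) lies on the centre line of the jaws, within the pads' length; the fingertips stand 14 mm ahead of it and the grasp point (between the pads) lies 5 mm behind it; z points along the fingers, y is the line along which they close (so a half turn about z gives the same grasp; the last joint's range is limited). The gripper opens to 85 mm and grips with 20 to 120 N. Pads are 22 mm wide; open, the fingers measure 114 mm over their backs; the gripper's body (76 mm by 85 mm) begins 54 mm behind the grasp point. The pads swing forward as they close: fully open they stand 13 mm farther back than shut.
Start: joints at [-1.287, 0.264, 1.604, -0, 1.274, -0.037], TCP at [0.213, -0.641, 0.245] pointing down, gripper open.
Joint ranges: [-2.63, 2.63], [-0.94, 2.18], [0.31, 2.57], [-1.31, 4.45], [0, 2.66], [-2.55, 2.55]. Speed limits (rad/s): [2.57, 2.57, 3.14, 3.14, 3.14, 3.14].

### API

Orientations are given as a rotation vector (axis times angle).
In Python, from workcell import bot, eyes, spot_in gives the robot as it stands.
- The arm moves only by the tool carry_out, never from a script. Its argument "series" is text: rows parted by semicolons, each of 4 numbers parted by spaces: the shift along the world's x, y, z in m, then the turn about the world's z in degrees. In form: tx ty tz roll; .... A call has 1 to 20 rows; each row shifts and turns the commanded pose from where the row before left it; what a row does not reach is not made up. A row lasts 1/8 s, in which the tool goes at most 62.5 mm and 10.7 degrees, less where a joint would pass 70% of its speed; a pose out of reach is approached as far as the arm can. A call is refused whole if a number of a shift passes 0.0625 or a number of a turn 10.7, either way. A call with a gripper value outside its range is refused whole. "jaw" is the gripper command: -1 is shut, 1 is fully open, values between are in proportion, set as the call begins (left out, the last holds). The fingers move at their own pace and stop on an object; "grip_force" is the grip in N (left out, the last holds). Time passes only in rows, so rows that do not move let the fingers close. It gives the time, the measured TCP pose, the force, the opening and the grip force at its end, in the units of the state.
- bot.read_state(): the state, without advancing time (a new reading comes with each control period).
- eyes.read_camera(name): name is "scene" or "side" or "wrist"; returns (picture, depth): 480x640x3 uint8, blue, green, red; 480x640 float32, m along the optical axis (not along the pixel's ray), 0 where there is no reading.
- eyes.get_calibration(name): a dict with "K" (3x3 intrinsics, pixels), "position" and "rotation" of the camera in the world; the wrist camera has in their place "T_tool_cam" (4x4, takes a point from camera to tool coordinates, whose origin is the TCP and whose axes are the flange's). Camera axes: x right, y down, z forward; pixel columns grow to the right and rows downward; lengths in m; the calibration is good to about 2 mm. A picture is of the moment at which its call begins: read the wrist's pose just before it. get_calibration takes no time and is no camera call.
- bot.finish_job(): hands the job in; it is judged then, once.
Trained networks look in the newest picture that a camera, given by its name, has taken for a name from the list of things; names that differ only in an ending like _2 or _b are one class to them, and where a whole thing is asked for, a point or a joint stands for the part that bears it (a point fixed in the world has none). Each returns a list of dicts, best first, with "score" (0 to 1); they miss things now and then, are a little off and sometimes report something else, mostly with a low value. They report only what shows in the picture. A call takes as long as a camera call. They do not tell look-alikes from the thing itself.
- spot_in(camera, target): "rect" ([centre column, centre row, width, height] in pixels, round what is visible of it).
The state is a dict: "time": time; "q": joint angles; "joint_vel": joint speeds; "joint_torque": joint torques, N m; "tool_pos": TCP position; "tcp_rot": TCP orientation; "wrist_force": force on the tool from outside, world axes, zero at the start; "torque": the same for the moment, N m; "width": opening from 0.0 (shut) to 1.0 (fully open); "grip_force": force on a finger pad.
Only numpy, scipy, OpenCV 4.12 (cv2) and the standard library are available. Lean on these libraries where they do the work, as an engineer would, in place of code of your own. Each camera call takes 0.05 s, during which the arm holds its last target. There are 200 camera calls.

## Working session

There is one attempt and no reset: what is moved stays moved. The work goes in short steps, Python scripts to look and compute and a tool call to move; the robot and the scene stay as the last step left them, time stands still between calls to the robot, and variables do not carry over. Pictures are saved under pics/ and viewed, at most 10 in all, crops included, and the job is handed in when it is done.

Besides the shell and the picture viewer there is one more tool, called after "Request:" as name(argument=value, ...) on one line, values as JSON. carry_out: Moves the arm, as the interface text tells. Its arguments: {"type":"object","properties":{"series":{"type":"string"},"jaw":{"type":"number"},"grip_force":{"type":"number"}},"required":["series"]}

```bash
mkdir -p pics
cat > h.py <<'E'
import numpy as np,cv2
from workcell import bot,eyes,spot_in
from scipy.spatial.transform import Rotation as R
def cam(n):
    c=eyes.get_calibration(n);K=np.array(c["K"])
    if "T_tool_cam" in c:
        s=bot.read_state();T=np.eye(4);T[:3,:3]=R.from_rotvec(s["tcp_rot"]).as_matrix();T[:3,3]=s["tool_pos"]
        T=T@np.array(c["T_tool_cam"]);return K,T[:3,:3],T[:3,3]
    r=np.array(c["rotation"]);r=r if r.shape==(3,3) else R.from_rotvec(r).as_matrix()
    return K,r,np.array(c["position"])
def pt(C,u,v,d):
    K,r,p=C;return r@(d*np.linalg.inv(K)@[u,v,1])+p
def onz(C,u,v,z):
    K,r,p=C;a=r@np.linalg.inv(K)@[u,v,1];return p+a*(z-p[2])/a[2]
def proj(C,P):
    K,r,p=C;a=K@(r.T@(np.array(P)-p));return a[:2]/a[2]
E
python3 - <<'E'
from h import *
for n in("scene","side"):
    C=cam(n);im,d=eyes.read_camera(n);cv2.imwrite(f"pics/{n}0.png",im);np.savez(f"{n}0.npz",d=d,im=im)
    print(n,C[2])
    for t in("panel","jig","bar","foot"):
        for q in spot_in(n,t)[:4]:
            u,v=q["rect"][:2];dd=d[int(v),int(u)];print(t,round(q["score"],2),np.round(q["rect"]),np.round(pt(C,u,v,dd),3))
s=bot.read_state();print(s)
E
```

```text
scene [ 1.36603867 -0.09440158  0.8876393 ]
panel 0.96 [285. 210.  31.  26.] [0.415 0.049 0.007]
panel 0.93 [134. 256.  35.  27.] [ 0.497 -0.321  0.01 ]
panel 0.73 [231. 263.  35.  35.] [ 0.579 -0.104  0.023]
panel 0.72 [199. 216.  37.  28.] [ 0.393 -0.164  0.011]
jig 0.69 [242. 268.  77.  79.] [ 0.599 -0.082  0.023]
jig 0.29 [456. 158.  30.  76.] [0.432 0.489 0.113]
bar 0.81 [253. 263.  45.  62.] [ 0.575 -0.055  0.005]
foot 0.73 [255. 264.  46.  67.] [ 0.579 -0.052  0.006]
side [0.14334566 0.9022865  0.76328902]
panel 0.88 [409. 269.  45.  35.] [0.405 0.055 0.01 ]
panel 0.76 [456. 221.  32.  27.] [ 0.375 -0.155  0.009]
panel 0.75 [368. 203.  38.  25.] [ 0.574 -0.107  0.022]
panel 0.31 [374. 179.  15.  23.] [ 0.601 -0.197  0.033]
jig 0.79 [358. 212. 107.  72.] [ 0.576 -0.058  0.027]
bar 0.9 [354. 211.  60.  40.] [ 0.584 -0.052  0.031]
bar 0.16 [359. 211. 106.  70.] [ 0.575 -0.057  0.03 ]
foot 0.65 [356. 213.  55.  46.] [ 0.581 -0.054  0.025]
foot 0.33 [359. 212. 103.  74.] [ 0.573 -0.054  0.029]
{'time': 0.5, 'q': array([-1.28688553e+00,  2.63946929e-01,  1.60404586e+00,  9.98211970e-06,
        1.27370937e+00, -3.68903489e-02]), 'joint_vel': array([ 0.00021581, -0.00110471, -0.00087539, -0.00176115,  0.0009134 ,
        0.00142538]), 'joint_torque': array([ 1.05978666e-03, -5.14402771e+01, -3.67235541e+01, -4.63750825e-05,
        2.60630673e-03, -1.61284490e-06]), 'tool_pos': array([ 0.21284435, -0.64053101,  0.24522326]), 'tcp_rot': array([-3.10115754e+00, -5.01733157e-01,  6.31228029e-06]), 'wrist_force': array([-0.52479345,  0.58123213, -0.03736032]), 'torque': array([ 0.04852236, -0.03857392,  0.02582365]), 'grip_force': 0.0, 'width': 0.9963306875077953}
```

Run:
```python
from h import *
a=np.load("scene0.npz")["im"];b=np.load("side0.npz")["im"]
A=cv2.resize(a[160:360,100:340],None,fx=3.3,fy=3,interpolation=3)
cv2.imwrite("pics/a.png",cv2.resize(a[170:350,100:340],(800,600),interpolation=3))
cv2.imwrite("pics/b.png",cv2.resize(b[140:290,270:470],(800,600),interpolation=3))
```

```text
(no output)
```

View pics/a.png

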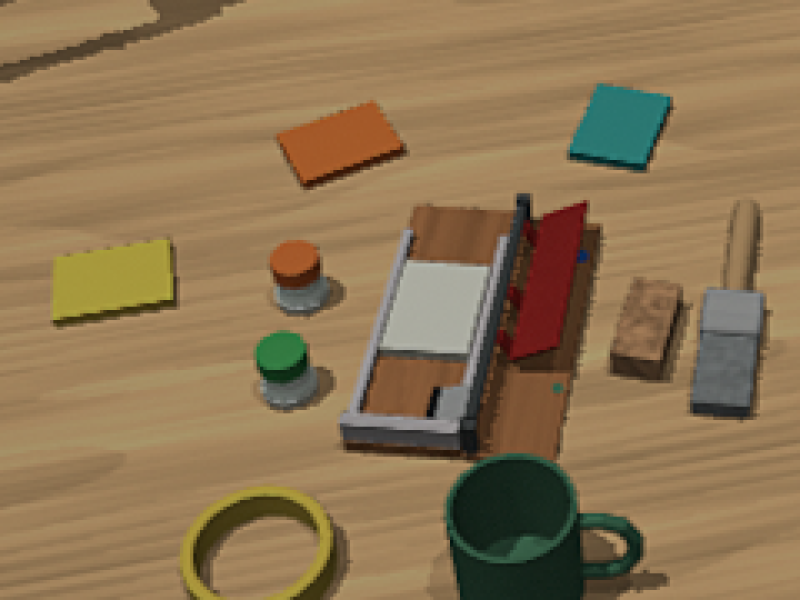

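View pics/b.png

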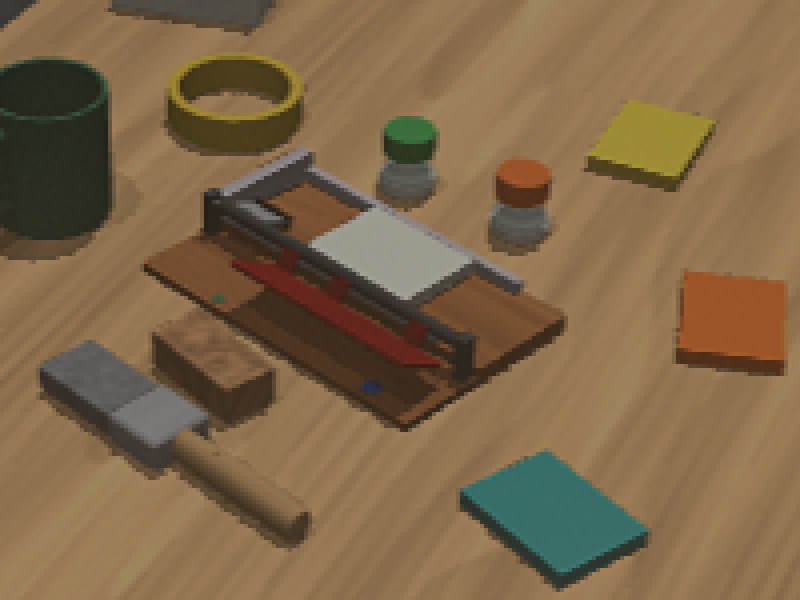

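The white panel is at (438,308) in the first crop and (395,252) in the second. The look-alikes in the first crop are teal (620,125), orange (340,143) and yellow (113,280). The red bar is up at (550,280) and the foot is at (433,403). I'll move above the jig for a close wrist view.

Request:
carry_out(series="0.025 0.05 0.01 0;0.025 0.05 0.01 0;0.025 0.05 0.01 0;0.025 0.05 0.01 0;0.025 0.05 0.01 0;0.025 0.05 0.01 0;0.025 0.05 0 0;0.025 0.05 0 0;0.025 0.05 0 0;0.03 0.05 0 0;0.03 0.04 0 0;0 0 0 0;0 0 0 0", jaw=0.5)

```text
time: 2.12
tool_pos: [0.4976, -0.1007, 0.3052]
tcp_rot: [3.101, 0.503, -0.001]
wrist_force: [0.2, -1.0, 0.1]
width: 0.751
grip_force: 0.0
```

Run:
```python
from h import *
C=cam("wrist");im,d=eyes.read_camera("wrist");cv2.imwrite("pics/w1.png",im);np.savez("w1.npz",d=d,im=im,K=C[0],r=C[1],p=C[2])
s=bot.read_state();print(s["tool_pos"],s["width"],R.from_rotvec(s["tcp_rot"]).as_matrix().round(3));print(C[2],C[1].round(2))
for t in("panel","bar","foot"):
    for q in spot_in("wrist",t)[:2]: print(t,round(q["score"],2),np.round(q["rect"]))
```

```text
[ 0.49737809 -0.10121853  0.30527128] 0.7509447082939334 [[ 0.949  0.315 -0.   ]
 [ 0.315 -0.949 -0.001]
 [-0.001  0.    -1.   ]]
[ 0.56972717 -0.07674422  0.43433594] [[ 0.32 -0.91 -0.28]
 [-0.95 -0.3  -0.1 ]
 [ 0.    0.3  -0.95]]
panel 0.79 [170. 225.  88.  86.]
panel 0.72 [508. 260.  88.  67.]
bar 0.62 [313.  86. 188. 172.]
foot 0.76 [315.  86. 182. 172.]
foot 0.55 [341. 113. 245. 226.]
```

View pics/w1.png

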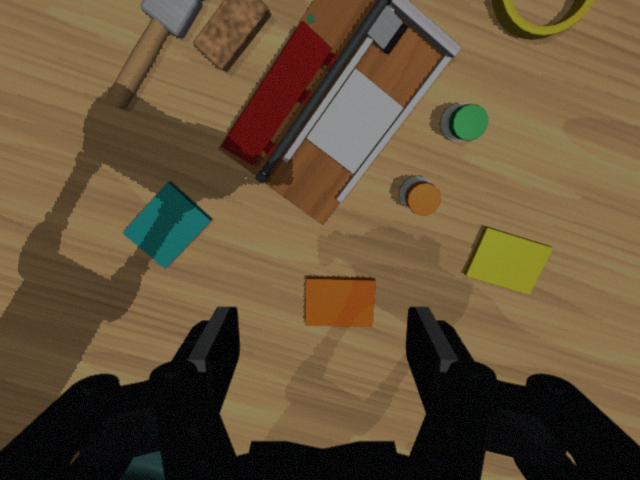

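The wrist view shows the white panel at (355,120), the red bar at (280,95), the stop from (390,3) to (458,50), and the near end of the right rail at (341,198).

```bash
python3 - <<'E'
from h import *
w=np.load("w1.npz");s=np.load("scene0.npz")
W=(w["K"],w["r"],w["p"]);S=cam("scene");V=cam("side");sd=np.load("side0.npz")
def panel(im,C,d,box):
    x0,y0,x1,y1=box;hsv=cv2.cvtColor(im,cv2.COLOR_BGR2HSV)
    m=((hsv[...,1]<38)&(hsv[...,2]>135)).astype(np.uint8);k=np.zeros_like(m);k[y0:y1,x0:x1]=m[y0:y1,x0:x1]
    k=cv2.morphologyEx(k,cv2.MORPH_OPEN,np.ones((5,5)))
    n,l,st,_=cv2.connectedComponentsWithStats(k);i=1+np.argmax(st[1:,4]);v,u=np.nonzero(l==i)
    P=np.array([pt(C,a,b,d[b,a]) for a,b in zip(u,v)]);z=np.median(P[:,2])
    Q=np.array([onz(C,a,b,.022)[:2] for a,b in zip(u,v)],np.float32)*1000
    r=cv2.minAreaRect(Q);print(len(u),"z",z.round(4),r,Q.mean(0))
panel(w["im"],W,w["d"],(300,60,410,180));panel(s["im"],S,s["d"],(200,240,260,285));panel(sd["im"],V,sd["d"],(340,185,395,220))
for n,u,v,z in [("railRnear",341,198,.020),("railLnear",287,158,.02),("stopR far top",460,46,.03),("stop near R",448,56,.03),("postnear",264,177,.034),("jig near R corner",322,223,.012),("jig near L corner",222,150,.012),("foot",385,30,.03)]:
    print(n,onz(W,u,v,z).round(4),"depth",pt(W,u,v,w["d"][v,u]).round(4))
E
python3 -c "
import cv2;a=cv2.imread('pics/w1.png');cv2.imwrite('pics/w1c.png',cv2.resize(a[0:225,200:500],(800,600),interpolation=2))"
```

```text
4906 z 0.0225 ((575.29150390625, -108.41728210449219), (58.149227142333984, 78.75712585449219), 71.86860656738281) [ 576.3726  -108.31651]
671 z 0.0231 ((574.142333984375, -105.05017852783203), (58.482261657714844, 78.84761810302734), 72.10833740234375) [ 575.16205 -105.0674 ]
470 z 0.0228 ((576.804931640625, -110.42617797851562), (63.59418487548828, 78.30591583251953), 71.3720474243164) [ 576.2862  -108.93967]
railRnear [ 0.5    -0.1212  0.02  ] depth [ 0.5002 -0.1211  0.0212]
railLnear [ 0.5215 -0.0557  0.02  ] depth [ 0.5215 -0.0557  0.0202]
stopR far top [ 0.6691 -0.1772  0.03  ] depth [ 0.6691 -0.1772  0.0299]
stop near R [ 0.6579 -0.1701  0.03  ] depth [ 0.6601 -0.1724  0.02  ]
postnear [ 0.4981 -0.0401  0.034 ] depth [ 0.4984 -0.0402  0.0354]
jig near R corner [ 0.4662 -0.1115  0.012 ] depth [ 0.4661 -0.1115  0.0117]
jig near L corner [0.5072 0.0105 0.012 ] depth [0.5063 0.0117 0.0062]
foot [ 0.6596 -0.1073  0.03  ] depth [ 0.6609 -0.1077  0.0243]
```

View pics/w1c.png

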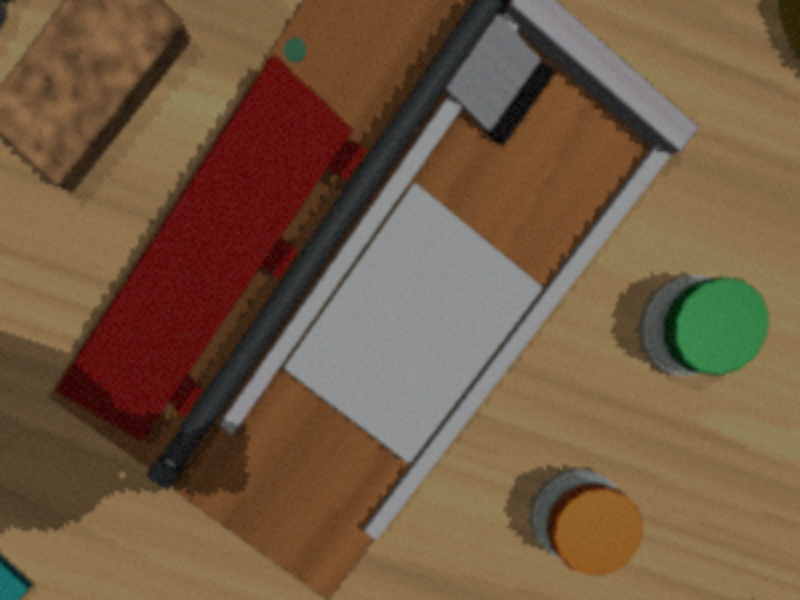

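Request:
carry_out(series="0.008 0.011 -0.04 -9.1;0.008 0.011 -0.04 -9.1;0.008 0.012 -0.04 -9.1;0.0075 0.012 -0.04 -9.1;0 0 -0.04 0;0 0 -0.02 0;0 0 0 0;0 0 0 0")

```text
time: 3.32
tool_pos: [0.5301, -0.0553, 0.0864]
tcp_rot: [3.103, -0.494, 0.003]
wrist_force: [0.3, 0.4, -0.0]
width: 0.748
grip_force: 0.0
```

Run:
```python
from h import *
C=cam("wrist");im,d=eyes.read_camera("wrist");cv2.imwrite("pics/w2.png",im);np.savez("w2.npz",d=d,im=im,K=C[0],r=C[1],p=C[2])
s=bot.read_state();print(s["tool_pos"],s["width"],R.from_rotvec(s["tcp_rot"]).as_matrix().round(3))
```

```text
[ 0.53052392 -0.05525976  0.08684228] 0.7503536105623376 [[ 0.951 -0.31   0.003]
 [-0.31  -0.951 -0.   ]
 [ 0.003 -0.    -1.   ]]
```

View pics/w2.png

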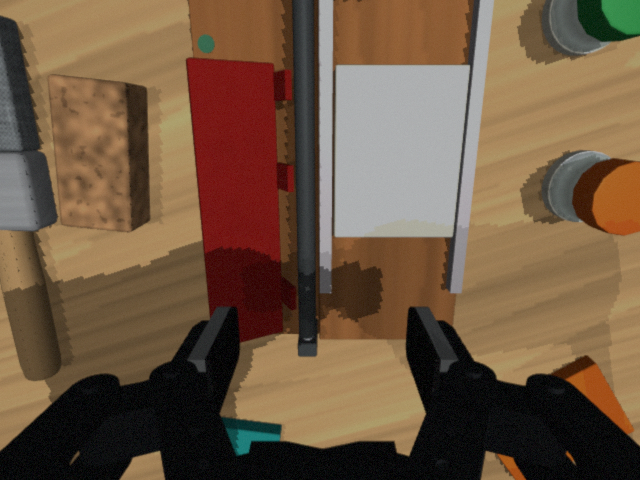

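The wrist view, now square to the lane, shows the panel's near edge from (335,237) to (452,237), the rail inner ends at (331,292) and (451,292), and the bar from (240,62) down to (245,335). Both fingers are aligned.

Run:
```python
from h import *
w=np.load("w2.npz");W=(w["K"],w["r"],w["p"]);s=bot.read_state();M=R.from_rotvec(s["tcp_rot"]).as_matrix()
for n,u,v,z in [("railL in",331,292,.02),("railR in",451,292,.02),("panel nearL",335,237,.022),("panel nearR",452,237,.022),("panel farL",336,66,.022),("panel farR",469,66,.022),("bar nearR",281,334,.025),("bar nearL",211,343,.035),("bar farL",190,60,.035)]:
    d=w["d"][v+(-3 if 'bar' in n else 0),u]
    for P in(onz(W,u,v,z),pt(W,u,v,d)): print(n,"tool:",(M.T@(P-s["tool_pos"])*1000).round(1),"world",P.round(4))
```

```text
railL in tool: [-12.4   5.4  66.8] world [ 0.5172 -0.0566  0.02  ]
railL in tool: [-16.1   5.6  74.9] world [ 0.5137 -0.0556  0.0119]
railR in tool: [-12.5  69.2  66.8] world [ 0.4974 -0.1172  0.02  ]
railR in tool: [-12.2  68.9  66.1] world [ 0.4978 -0.117   0.0207]
panel nearL tool: [18.6  7.2 64.9] world [ 0.5462 -0.0679  0.022 ]
panel nearL tool: [16.   7.5 73.7] world [ 0.5436 -0.0674  0.0132]
panel nearR tool: [18.6 66.1 64.9] world [ 0.5278 -0.1239  0.022 ]
panel nearR tool: [16.6 68.4 71.5] world [ 0.5253 -0.1254  0.0153]
panel farL tool: [97.8  7.  65.1] world [ 0.6215 -0.0922  0.022 ]
panel farL tool: [97.8  7.  64.8] world [ 0.6215 -0.0922  0.0223]
panel farR tool: [97.8 66.1 65.1] world [ 0.6032 -0.1485  0.022 ]
panel farR tool: [97.7 65.9 64.5] world [ 0.6032 -0.1483  0.0226]
bar nearR tool: [-34.6 -21.3  61.8] world [ 0.5044 -0.0243  0.025 ]
bar nearR tool: [-36.8 -21.8  65.6] world [ 0.5024 -0.0232  0.0211]
bar nearL tool: [-34.  -56.1  51.8] world [0.5158 0.0086 0.035 ]
bar nearL tool: [  9.5 -33.6 -19.7] world [ 0.55   -0.0262  0.1066]
bar farL tool: [ 98.6 -53.8  52.1] world [ 0.6411 -0.0348  0.035 ]
bar farL tool: [ 98.2 -52.8  48.7] world [ 0.6404 -0.0356  0.0384]
```

Request:
carry_out(series="0 0 -0.015 0;0 0 -0.015 0;0 0 -0.012 0;0 0 0 0;0 0 0 0")

```text
time: 4.0
tool_pos: [0.5294, -0.0545, 0.0432]
tcp_rot: [3.103, -0.492, -0.0]
wrist_force: [-0.2, 0.5, -0.1]
width: 0.749
grip_force: 0.0
```

Request:
carry_out(series="0 0 -0.005 0;0 0 -0.005 0;0 0 -0.004 0;0 0 0 0;0 0 0 0")

```text
time: 4.62
tool_pos: [0.5301, -0.0549, 0.0299]
tcp_rot: [3.103, -0.492, 0.003]
wrist_force: [1.1, -1.5, 4.8]
width: 0.754
grip_force: 2.5
```

Request:
carry_out(series="0 0 -0.003 0;0 0 -0.002 0;0 0 0 0;0 0 0 0")

```text
time: 5.12
tool_pos: [0.53, -0.0558, 0.0253]
tcp_rot: [3.101, -0.491, 0.002]
wrist_force: [-1.7, -6.6, 8.4]
width: 0.75
grip_force: 4.6
```

Run:
```python
from h import *
im,d=eyes.read_camera("side");cv2.imwrite("pics/s2.png",cv2.resize(im[140:290,270:470],(800,600),interpolation=3))
```

```text
(no output)
```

View pics/s2.png

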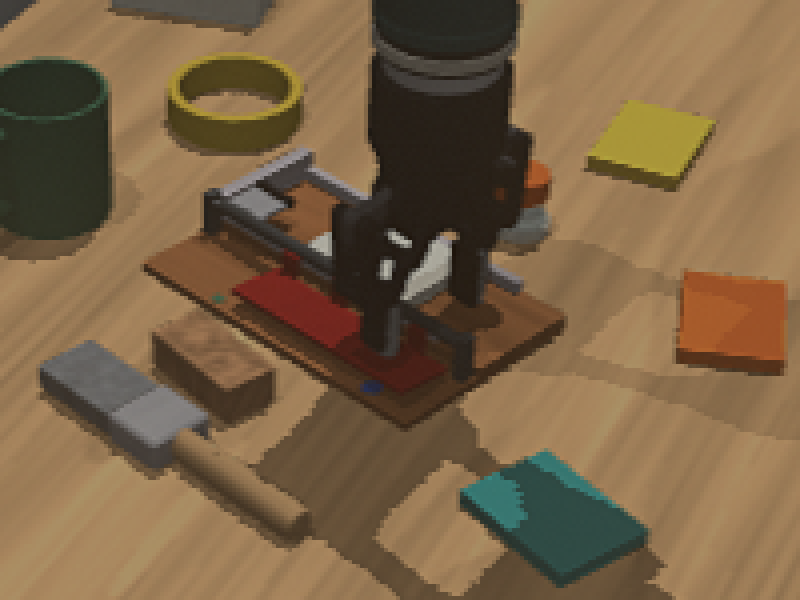

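The side view shows the left finger pressing the red bar at (385,345) and the bar now nearly level. The right finger is down in the lane behind the panel at (465,295). I'll measure the bar's slope.

```bash
cat > slope.py <<'E'
from h import *
S=np.load("side0.npz")
def sl(im,d,C,tag):
    h=cv2.cvtColor(im,cv2.COLOR_BGR2HSV);m=((h[...,0]<6)|(h[...,0]>174))&(h[...,1]>200)&(h[...,2]>40)
    m[:,:325]=0;m[:,385:]=0;m[:185]=0;m[240:]=0
    v,u=np.nonzero(m&(d>0));P=np.array([pt(C,a,b,d[b,a]) for a,b in zip(u,v)])
    for _ in range(4):
        A=np.c_[P[:,:2],np.ones(len(P))];c=np.linalg.lstsq(A,P[:,2],rcond=None)[0];e=abs(A@c-P[:,2]);P=P[e<max(.004,1.5*np.median(e))]
    print(tag,len(P),"slope along jig y",c[:2]@[.309,.951],"along x",c[:2]@[.951,-.309],"zmed",np.median(P[:,2]),P[:,2].min(),P[:,2].max())
if __name__=="__main__":
    C=cam("side");sl(S["im"],S["d"],C,"rest");im,d=eyes.read_camera("side");sl(im,d,C,"now")
    s=bot.read_state();print(s["tool_pos"],s["wrist_force"])
E
python3 slope.py
```

```text
Traceback (most recent call last):
  File "slope.py", line 11, in <module>
    C=cam("side");sl(S["im"],S["d"],C,"rest");im,d=eyes.read_camera("side");sl(im,d,C,"now")
                  ~~^^^^^^^^^^^^^^^^^^^^^^^^^
  File "slope.py", line 8, in sl
    A=np.c_[P[:,:2],np.ones(len(P))];c=np.linalg.lstsq(A,P[:,2],rcond=None)[0];e=abs(A@c-P[:,2]);P=P[e<max(.004,1.5*np.median(e))]
            ~^^^^^^
IndexError: too many indices for array: array is 1-dimensional, but 2 were indexed
```

```bash
sed -i 's/>200)&(h\[...,2\]>40)/>170)\&(h[...,2]>30)/' slope.py; python3 slope.py || python3 -c "
from slope import *;print(cv2.cvtColor(S['im'],40)[203:222:2,345])"
```

```text
rest 255 slope along jig y 0.5231372564235588 along x 0.0011874463601058546 zmed 0.032972285239080135 0.020487827118269797 0.04154383317726107
now 357 slope along jig y 0.09846746508667638 along x -0.0009500842522860937 zmed 0.018646465233593257 0.013767100311398384 0.022412646896105226
[ 0.52992037 -0.05584574  0.02530287] [-0.25601726 -7.03099392  9.39655397]
```

Request:
carry_out(series="0 0 -0.002 0;0 0 -0.001 0;0 0 0 0;0 0 0 0")

```text
time: 5.72
tool_pos: [0.5297, -0.0567, 0.0228]
tcp_rot: [3.1, -0.49, 0.002]
wrist_force: [-3.4, -10.7, 12.1]
width: 0.749
grip_force: 6.6
```

```bash
python3 slope.py
```

```text
rest 255 slope along jig y 0.5231372564235588 along x 0.0011874463601058546 zmed 0.032972285239080135 0.020487827118269797 0.04154383317726107
now 390 slope along jig y 0.035578957281408405 along x -0.0013595973905453594 zmed 0.015899535938324716 0.01241880517566707 0.01962184062479888
[ 0.52976327 -0.05664871  0.02284598] [-3.94333796 -9.49883384 12.91241165]
```

Request:
carry_out(series="0.0047 -0.0015 0 0;0.0047 -0.0015 0 0;0.0047 -0.0015 0 0;0.0047 -0.0015 0 0;0.0047 -0.0015 0 0;0.0047 -0.0015 0 0;0 0 0 0")

```text
time: 6.65
tool_pos: [0.551, -0.0615, 0.0227]
tcp_rot: [-3.102, 0.489, 0.02]
wrist_force: [-7.0, 1.7, 14.1]
width: 0.753
grip_force: 6.8
```

```bash
python3 slope.py
python3 - <<'E'
from h import *
im,d=eyes.read_camera("wrist");cv2.imwrite("pics/w3.png",im)
E
```

```text
rest 255 slope along jig y 0.5231372564235588 along x 0.0011874463601058546 zmed 0.032972285239080135 0.020487827118269797 0.04154383317726107
now 400 slope along jig y 0.00775592258406327 along x -0.0005905819680228552 zmed 0.015598277150226991 0.011976932801319395 0.019219906957892996
[ 0.55297086 -0.06197056  0.02251357] [-14.09781767   3.65940962  20.57178573]
```

View pics/w3.png

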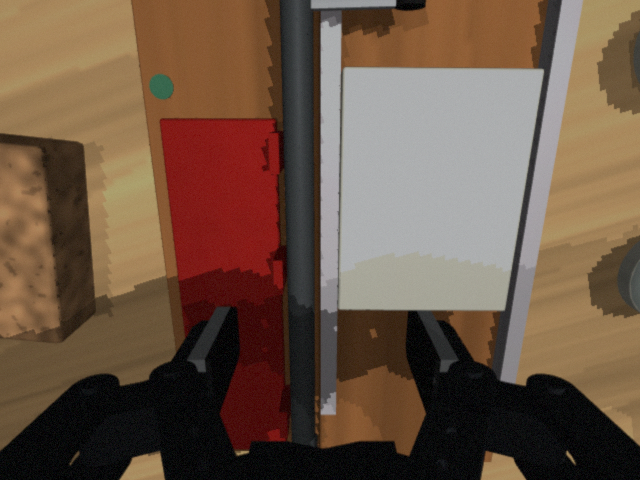

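The wrist view shows the panel square and moving (near edge at row 308). The open foot is raised at (410,3) and the bar is fully down. I'll ease the press by about 1 mm and keep pushing.

Request:
carry_out(series="0 0 0.001 0;0.0047 -0.0015 0 0;0.0047 -0.0015 0 0;0.0047 -0.0015 0 0;0.0047 -0.0015 0 0;0 0 0 0")

```text
time: 7.5
tool_pos: [0.5735, -0.0683, 0.0227]
tcp_rot: [-3.102, 0.491, 0.011]
wrist_force: [-9.8, 2.1, 15.5]
width: 0.752
grip_force: 7.8
```

```bash
python3 slope.py
```

```text
rest 255 slope along jig y 0.5231372564235588 along x 0.0011874463601058546 zmed 0.032972285239080135 0.020487827118269797 0.04154383317726107
now 348 slope along jig y 0.01099821217625342 along x -0.0024826245134441922 zmed 0.01572951599080824 0.012279850889815647 0.01979368320817787
[ 0.57341531 -0.06834468  0.0226746 ] [-8.33185079  3.01108438 16.06715677]
```

Request:
carry_out(series="0.0047 -0.0015 0 0;0.0047 -0.0015 0 0;0.0047 -0.0015 0 0;0.003 -0.001 0 0;0 0 0 0;0 0 0 0")

```text
time: 8.3
tool_pos: [0.5904, -0.0736, 0.0227]
tcp_rot: [-3.102, 0.491, 0.011]
wrist_force: [-8.9, 3.1, 14.1]
width: 0.751
grip_force: 7.6
```

```bash
python3 slope.py;  python3 - <<'E'
from h import *
im,d=eyes.read_camera("wrist");cv2.imwrite("pics/w4.png",im)
E
```

```text
rest 255 slope along jig y 0.5231372564235588 along x 0.0011874463601058546 zmed 0.032972285239080135 0.020487827118269797 0.04154383317726107
now 346 slope along jig y 0.009776232268691887 along x -0.0033677598841024728 zmed 0.015772950043628386 0.011905552505314332 0.018855221603902184
[ 0.59045002 -0.07363409  0.0227229 ] [-10.50811395   3.60047033  15.22893742]
```

View pics/w4.png

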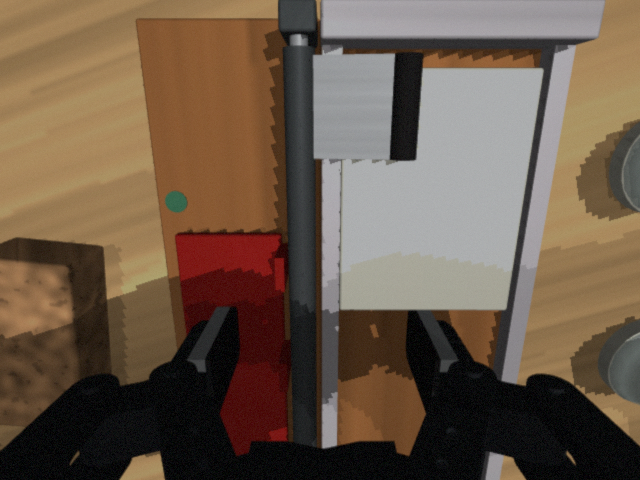

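The panel is under the open foot. About 6 mm remains between its far edge (row 68) and the stop (row 48).

Request:
carry_out(series="0.002 -0.0006 0 0;0.002 -0.0006 0 0;0.001 -0.0003 0 0;0.001 -0.0003 0 0;0 0 0 0;0 0 0 0")

```text
time: 9.15
tool_pos: [0.5909, -0.0737, 0.0225]
tcp_rot: [-3.101, 0.489, 0.03]
wrist_force: [-23.5, 7.3, 29.3]
width: 0.75
grip_force: 15.1
```

Run:
```python
from h import *
W=cam("wrist");im,d=eyes.read_camera("wrist");cv2.imwrite("pics/w5.png",cv2.resize(im[20:170,400:600],(800,600),interpolation=2))
s=bot.read_state();print(s["tool_pos"],s["wrist_force"])
M=R.from_euler("z",-18.05,degrees=True).as_matrix()
for v in list(range(28,80,3))+[290,300,305,308,311,314,320]:
    P=M.T@(pt(W,470,v,d[v,470])-s["tool_pos"]);print(v,im[v,470],(P*1000).round(1),"z",round((P[2]+s["tool_pos"][2])*1000,1))
```

```text
[ 0.59089767 -0.07371712  0.02249414] [-24.11296534   6.97111785  29.65846124]
28 [165 161 166] [ 99.4 -39.9   7.6] z 30.1
31 [168 164 169] [ 98.5 -39.6   8.7] z 31.2
34 [170 165 168] [ 98.2 -40.4   6.5] z 29.0
37 [149 144 148] [ 97.1 -39.7   9. ] z 31.4
40 [79 78 80] [ 96.6 -40.4   7.2] z 29.7
43 [49 46 50] [ 96.5 -41.9   2.8] z 25.3
46 [49 51 52] [ 96.6 -44.   -3.3] z 19.2
49 [39 46 56] [ 96.5 -46.1  -9.1] z 13.4
52 [25 44 67] [ 95.7 -46.4  -9.7] z 12.8
55 [29 52 80] [ 94.9 -46.6 -10. ] z 12.5
58 [ 58  97 146] [ 94.1 -46.6  -9.7] z 12.8
61 [ 54  93 142] [ 93.3 -46.9 -10.4] z 12.1
64 [ 55  95 144] [ 92.5 -47.4 -11.4] z 11.1
67 [ 86 105 127] [ 90.6 -43.6   0. ] z 22.5
70 [172 174 172] [ 89.7 -43.5   0.5] z 23.0
73 [175 173 172] [ 88.9 -43.8  -0. ] z 22.5
76 [177 174 172] [ 88.1 -43.7   0.6] z 23.1
79 [176 176 173] [ 87.3 -44.    0.1] z 22.6
290 [152 164 166] [ 19.2 -51.9   0.4] z 22.9
300 [149 163 165] [ 14.7 -52.9  -0.9] z 21.6
305 [152 165 166] [ 13.2 -52.7   0.2] z 22.7
308 [150 163 164] [ 12.3 -52.6   0.7] z 23.2
311 [ 60  86 118] [  5.4 -57.3 -10. ] z 12.4
314 [ 41  75 113] [  4.5 -57.2  -9.5] z 13.0
320 [ 38  70 110] [  1.9 -57.4  -9.3] z 13.2
```

View pics/w5.png

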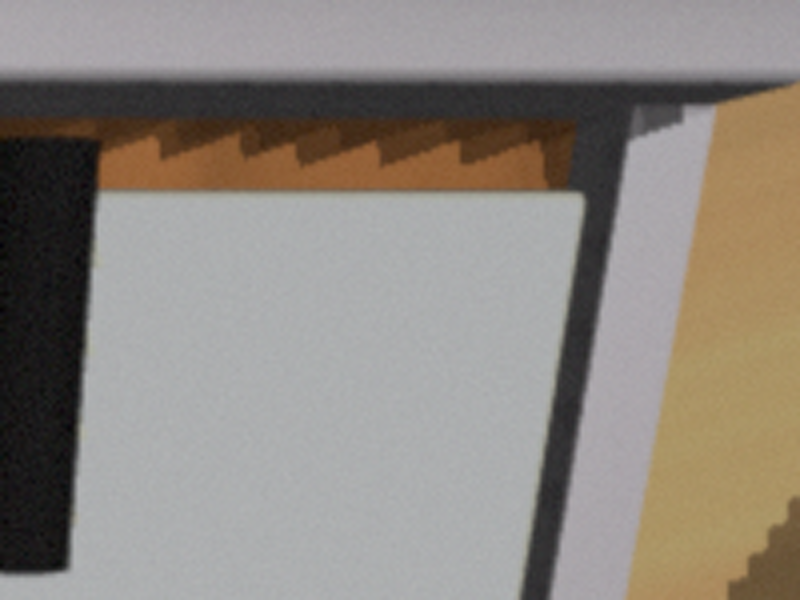

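The crop shows a strip of bare bed about 5 mm wide between the panel's far edge (row 190) and the stop (row 115). The finger has stuck on the bar by friction, so I'll ease the press and push on.

Request:
carry_out(series="0 0 0.001 0;0 0 0.0005 0;0 0 0 0;0.001 -0.0003 0 0;0 0 0 0")

```text
time: 9.82
tool_pos: [0.5965, -0.0757, 0.023]
tcp_rot: [-3.102, 0.492, 0.014]
wrist_force: [-7.6, 3.2, 9.5]
width: 0.751
grip_force: 5.3
```

```bash
python3 slope.py
```

```text
rest 255 slope along jig y 0.5231372564235588 along x 0.0011874463601058546 zmed 0.032972285239080135 0.020487827118269797 0.04154383317726107
now 364 slope along jig y 0.01113254666551697 along x 0.0009710500177561273 zmed 0.015730084565459046 0.012097865944620811 0.01939608092706202
[ 0.59647572 -0.07563754  0.02293982] [-7.90481208  2.9129465   9.26018979]
```

Request:
carry_out(series="0.001 -0.0003 0 0;0.0005 -0.0002 0 0;0 0 0 0;0 0 0 0")

```text
time: 10.38
tool_pos: [0.5966, -0.0757, 0.0229]
tcp_rot: [-3.101, 0.492, 0.019]
wrist_force: [-11.9, 4.9, 14.1]
width: 0.746
grip_force: 7.1
```

```bash
cat > gap.py <<'E'
from h import *
W=cam("wrist");im,d=eyes.read_camera("wrist");s=bot.read_state();print(s["tool_pos"],s["wrist_force"])
M=R.from_euler("z",-18.05,degrees=True).as_matrix()
for u in(450,520):
  for v in range(37,82,3):
    P=M.T@(pt(W,u,v,d[v,u])-s["tool_pos"]);print(u,v,im[v,u],(P*1000).round(1))
E
python3 gap.py; python3 slope.py|tail -2
```

```text
[ 0.59653878 -0.07574098  0.02286652] [-11.93397377   4.7756806   13.87412258]
450 37 [160 157 161] [ 97.3 -35.2   7.4]
450 40 [161 156 161] [ 96.5 -35.1   7.8]
450 43 [159 156 160] [ 95.7 -35.1   8.1]
450 46 [164 160 162] [ 95.  -35.3   7.9]
450 49 [169 163 168] [ 94.3 -35.3   7.8]
450 52 [167 164 167] [ 93.5 -35.3   8.1]
450 55 [170 164 169] [ 92.7 -35.4   8.1]
450 58 [171 167 172] [ 91.9 -35.3   8.6]
450 61 [156 153 154] [ 91.2 -35.5   8.2]
450 64 [84 84 84] [ 90.7 -36.2   6.3]
450 67 [52 53 54] [ 90.5 -38.1  -0. ]
450 70 [147 156 158] [ 89.7 -38.3  -0.4]
450 73 [176 174 171] [ 88.9 -38.3  -0.1]
450 76 [176 175 174] [ 88.1 -38.3   0.2]
450 79 [173 171 172] [ 87.4 -38.8  -1.3]
520 37 [157 154 157] [ 97.1 -53.6   8.8]
520 40 [156 152 156] [ 96.4 -53.8   8.5]
520 43 [160 153 159] [ 95.7 -54.    8.2]
520 46 [161 157 161] [ 95.3 -55.2   5.9]
520 49 [163 161 162] [ 94.2 -54.3   8. ]
520 52 [163 161 164] [ 93.8 -55.4   6. ]
520 55 [165 162 165] [ 92.8 -54.9   7.4]
520 58 [166 162 168] [ 91.9 -54.3   8.8]
520 61 [156 153 156] [ 91.1 -54.3   9.2]
520 64 [89 87 87] [ 90.6 -55.3   7.1]
520 67 [48 47 49] [ 90.4 -57.9   1.8]
520 70 [84 93 91] [ 89.7 -58.8  -0.1]
520 73 [130 135 135] [ 89.  -59.4  -1. ]
520 76 [171 171 170] [ 88.1 -59.1  -0.1]
520 79 [172 171 169] [ 87.4 -59.8  -1.3]
now 363 slope along jig y 0.020801141938245515 along x -0.002681304374982323 zmed 0.01571561652673581 0.011975492180283376 0.01965119097460788
[ 0.5965216 -0.0757252  0.0228572] [-11.66481369   3.44604701  13.00731649]
```

The panel is home, with a gap under 0.5 mm, and the bar is still fully down. Next I back off the panel slightly and lift.

Request:
carry_out(series="-0.003 0.001 0 0;-0.003 0.001 0 0;0 0 0 0;0 0 0.003 0;0 0 0.003 0;0 0 0.003 0;0 0 0.003 0;0 0 0.005 0;0 0 0.01 0;0 0 0.02 0;0 0 0.03 0;0 0 0.03 0;-0.01 0 0.03 0;-0.02 0 0.03 0;0 0 0 0;0 0 0 0")

```text
time: 12.48
tool_pos: [0.5662, -0.0757, 0.1913]
tcp_rot: [-3.103, 0.492, -0.002]
wrist_force: [0.1, 0.3, 0.4]
width: 0.749
grip_force: 0.0
```

```bash
python3 slope.py|tail -2;python3 - <<'E'
from h import *
im,d=eyes.read_camera("wrist");cv2.imwrite("pics/w6.png",im)
E
```

```text
now 298 slope along jig y 0.21548811173257973 along x -0.0016345733706412532 zmed 0.021373820491542184 0.015226813238429227 0.027791466417147248
[ 0.56578518 -0.07559027  0.19033419] [ 0.6488114  -0.33994416  0.08970588]
```

View pics/w6.png

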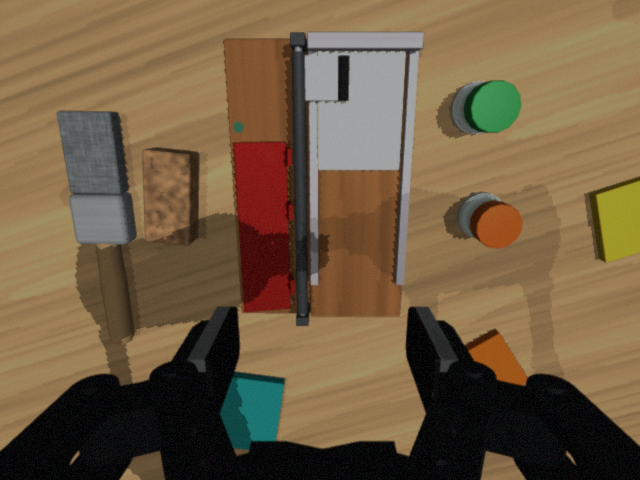

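The panel is tight against the stop (far edge at row 50), square, and the foot rests on it at (343,78). The bar slope of 0.215 gives a clamp angle of about 0.29. The jars, block and brush are where they were, and the arm is clear.

```bash
python3 -c "
from workcell import bot
print(bot.finish_job())"
```

```text
the job is handed in; nothing more can be done
None
```

The white panel is fully home against the end stop with the clamp closed on it and the arm clear. I've handed the job in, at about 12.6 s on the robot's clock; no verdict came back.

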